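# Change the loose base of a wooden press mould

## Task

Change the loose base of the wooden press mould: set the mould down fully over the pusher block, so that its plain base board is pushed up out of the frame, then lift that board off from above and lay it flat on the cork mat. Take just the top slotted board from the stack, fit it in the frame so that it lies fully down on the ledge, and leave the mould with its new base standing flat on the dark chopping board. Leave the other two slotted boards and everything else round the work where they are.

Things in the scene. Friction and masses are not known exactly. Their poses are not given: they have to be found in the camera images.
- mould: mould frame: loose bottomless light wood frame, outside 118 (x) x 66 (y) x 30 mm high, 150 g; origin: centre of its underside, z up. Inside 106 x 56 mm, widening 3 mm a side over the top 8 mm. A 6 mm thick ledge round the bottom leaves an opening 94 x 46 mm; a base board lies loose on it, its underside 6 mm above the frame's. Grip it from outside across its width.
- plain_base: the mould's present base: plain smooth board (no slots), at first lying loose inside the frame on its ledge; 2 mm of play at each side, 2.5 mm at each end, 101 x 52 x 8 mm, light wood, 40 g; origin at the centre of its underside, x along its length, z up. Once raised it can be gripped across its 52 mm width
- slot_top: the slotted board on top of the stack of three equal ones (each has four long slots), 101 x 52 x 8 mm, light wood, 40 g; origin at the centre of its underside, x along its length, z up. Its underside is at first 16 mm above the worktop; the boards of the stack lie within 2 mm of one another and are not fastened
- slot_middle: the middle slotted board of the stack, 101 x 52 x 8 mm, light wood, 40 g; origin at the centre of its underside, x along its length, z up; must stay
- slot_bottom: the lowest slotted board of the stack, on the worktop, 101 x 52 x 8 mm, light wood, 40 g; origin at the centre of its underside, x along its length, z up; must stay
- pusher: fixed pusher: upright medium wood block 84 (x) x 36 (y) mm in plan on a steel foot 126 x 74 x 6 mm; block's top 56 mm above the origin (centre of the foot's underside, on the worktop). The frame goes over the block (5 mm of play all round) and comes to rest on the foot; the base board then lies on the block's top
- mat: cork mat, fixed, 130 (x) x 80 (y) x 5 mm; origin at the centre of its underside, on the worktop
- board: dark wood chopping board, fixed, 190 (x) x 120 (y) x 12 mm, on which the mould stands at first; origin at the centre of its underside, on the worktop
- teaspoon: steel teaspoon, 130 x 27 x 11 mm, lying beside the chopping board; leave alone
- timer: round white and grey kitchen timer, 62 mm across, 50 mm high, behind the work; leave alone
- salt_shaker: glass salt shaker, 44 mm across, 90 mm high, behind the work; origin under its centre; leave alone
- spice_jar: spice jar with black cap, 41 mm across, 105 mm high, behind the work; leave alone

How it is judged:
By the outcome, as a careful person would: the job done as asked, in the order asked, and still so for the second after the job is handed in, with the robot touching nothing.
It also fails if it takes over 67 s, if anything falls off the work surface, if the arm or the gripper's body presses on something with over 40 N, if the wrist force passes 120 N, or if a joint passes its speed limit or range.

## Robot

A 6-joint arm with a two-finger parallel gripper is mounted at the origin on a cart in front of the work surface, level with it; the furniture and walls round the work are solid. World frame = base frame: x ahead of the robot, y to its left, z up, the work surface at z = 0. Lengths are in m, angles in degrees, forces in N, time in s.
With the tool pointing down it reaches from about 0.4 to 0.825 m from the base axis. Payload 7 kg.
Tool frame: the origin (TCP) lies midway between the tips of the shut fingers; the grasp point (between the pads) lies 19 mm behind it (hold_point_z is the distance from the TCP to the grasp point, in m); z points along the fingers, y is the line along which they close (so a half turn about z gives the same grasp; the last joint's range is limited). The gripper opens to 88 mm and grips with 3 to 60 N. Pads are 19 mm wide; open, the fingers measure 130 mm over their backs; the gripper's body (78 mm by 193 mm) begins 47 mm behind the grasp point.
Start: joints at [93.169, 20.546, 0.682, 0, -70.136, -16.507], TCP at [0.156, 0.657, 0.191] pointing down, gripper open.
Joint ranges: [-176.03, 176.03], [-82.01, 121.73], [-58.28, 71.71], [-173.87, 95.51], [-174.79, -0.11], [-173.66, 173.66]. Speed limits (degrees/s): [136.94, 136.94, 172.46, 180, 180, 180].

## Interface

Orientations are given as [roll, pitch, yaw] about the fixed x, y, z axes, in that order (R = Rz(yaw) Ry(pitch) Rx(roll)).
In Python, from plant import get_state, capture, close_job, hold_point_z gives the robot as it stands.
- The arm moves only by the shell command python3 -m inch 'ROWS' [FORCE]. ROWS is text: rows parted by semicolons, each of 5 numbers parted by spaces: the shift along the tool's x, y, z normalised to -1 to 1, where 1 is 0.15 m, then the turn about the tool's z normalised to -1 to 1, where 1 is 360 degrees, then the opening, from 0 (shut) to 1 (fully open). In form: tx ty tz spin grip; .... A call has exactly 8 rows; each row shifts and turns the commanded pose from where the row before left it, along the tool's axes as they then stand; what a row does not reach is not made up. A row lasts 1/8 s, in which the tool goes at most 62.5 mm and 10.7 degrees, less where a joint would pass 70% of its speed; a pose out of reach is approached as far as the arm can. A call with a number of a shift or a turn outside -1 to 1 is refused whole. A call with a gripper value outside its range is refused whole. The fingers move at their own pace and stop on an object; FORCE is the grip in N (left out, the last holds). Time passes only in rows, so rows that do not move let the fingers close, or fill a call up. It gives the time, the measured TCP pose, the force, the opening and the grip force at its end, in the units of the state.
- get_state(): the state, without advancing time (a new reading comes with each control period).
- capture(name): name is "scene" or "top"; returns a dict with "color" (480x640x3 uint8, blue, green, red), "mtx" (3x3 intrinsics, pixels), "dist_coeffs" ([k1, k2, p1, p2, k3] as OpenCV has them; the pictures are not rectified), "R" (3x3) and "t" (3): a world point X has camera coordinates R X + t. Camera axes: x right, y down, z forward; pixel columns grow to the right and rows downward; lengths in m; the calibration is good to about 2 mm. A picture is of the moment at which its call begins. There is no depth.
- close_job(): hands the job in; it is judged then, once.
The state is a dict: "time_s": time; "joints": joint angles; "qd": joint speeds; "joint_torque": joint torques, N m; "tcp_pos": TCP position; "eef_rot": TCP orientation; "contact_force": force on the tool from outside, world axes, zero at the start; "moment": the same for the moment, N m; "gripper_width": finger opening in m; "gripper_force": force on a finger pad.
Only numpy, scipy, OpenCV 4.12 (cv2) and the standard library are available. Lean on these libraries where they do the work, as an engineer would, in place of code of your own. Each camera call takes 0.05 s, during which the arm holds its last target. There are 200 camera calls.

## Working session

There is one attempt and no reset: what is moved stays moved. The work goes in short steps, Python scripts to look and compute and a shell command to move; the robot and the scene stay as the last step left them, time stands still between calls to the robot, and variables do not carry over. Pictures are saved under pics/ and viewed, at most 10 in all, crops included, and the job is handed in when it is done.

```bash
ls; mkdir -p pics; python3 - <<'E'
from plant import *
import cv2
s=get_state();print(s);print(hold_point_z)
for n in("scene","top"):
    c=capture(n);cv2.imwrite(f"pics/{n}0.png",c["color"]);print(n,c["mtx"],c["dist_coeffs"],c["R"],c["t"])
E
```

```text
pics
{'time_s': 0.0, 'joints': array([ 9.31677448e+01,  2.05908912e+01,  6.32433565e-01, -2.26902261e-02,
       -7.01369778e+01, -1.65053655e+01]), 'qd': array([-0.04400115, -0.02303726, -0.06457229, -0.07191425,  0.06913511,
       -0.06807066]), 'joint_torque': array([ 2.11029233e-03, -5.82720172e+01,  2.93057656e+01,  6.99679077e+00,
        7.02322679e-03, -1.52330790e-04]), 'tcp_pos': array([0.15562137, 0.65622275, 0.19041063]), 'eef_rot': array([ 1.79902437e+02, -6.66548156e-03, -1.33453423e+01]), 'contact_force': array([ 0.13778832, -0.60370137, -0.20575577]), 'moment': array([-0.00944096,  0.03458433,  0.00547458]), 'gripper_force': 0.0, 'gripper_width': 0.08755172948484546}
0.0188
scene [[521.17124721   0.         326.66341529]
 [  0.         521.17124721 245.70185817]
 [  0.           0.           1.        ]] [0.02032663 0.         0.         0.         0.        ] [[-0.77404169 -0.63307969  0.0083408 ]
 [-0.32527796  0.38633329 -0.86309955]
 [ 0.54318847 -0.67078811 -0.50496494]] [0.42823463 0.2385337  0.52839939]
top [[606.37656635   0.         314.24470779]
 [  0.         606.37656635 245.5601051 ]
 [  0.           0.           1.        ]] [-0.16990374  0.          0.          0.          0.        ] [[-1.98168586e-02 -9.99803586e-01 -2.86440535e-04]
 [-9.81146129e-01  1.95021416e-02 -1.92280889e-01]
 [ 1.92248709e-01 -3.52936317e-03 -9.81339889e-01]] [-0.03804949  0.58886629  1.0241373 ]
```

View pics/scene0.png

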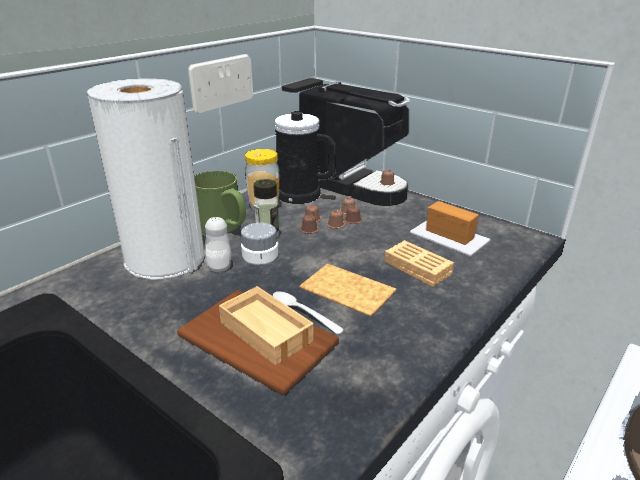

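View pics/top0.png

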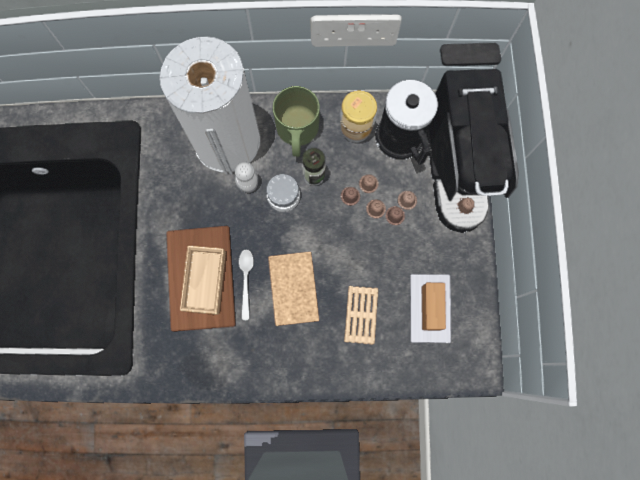

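The scene view shows the mould on the dark board at (265,325), the mat at (348,288), the stack at (420,262) and the pusher at (452,228). In the top view they are at (203,280), (294,288), (361,315) and (434,306). Next I measure them with colour masks.

```bash
cat > h.py <<'E'
import numpy as np,cv2
from plant import *
def rays(c,uv):
    p=cv2.undistortPoints(np.float64(uv).reshape(-1,1,2),c["mtx"],c["dist_coeffs"]).reshape(-1,2)
    R=np.array(c["R"]);C=-R.T@np.array(c["t"])
    return C,np.c_[p,np.ones(len(p))]@R
def toplane(c,uv,z):
    C,d=rays(c,uv); return (C+d*((z-C[2])/d[:,2])[:,None])[:,:2]
def proj(c,X):
    return cv2.projectPoints(np.float64(X).reshape(-1,3),cv2.Rodrigues(np.array(c["R"]))[0],np.array(c["t"]),c["mtx"],c["dist_coeffs"])[0].reshape(-1,2)
def rect(c,mask,box,z):
    x0,y0,x1,y1=box; m=np.zeros_like(mask); m[y0:y1,x0:x1]=mask[y0:y1,x0:x1]
    k=max(cv2.findContours(m,cv2.RETR_EXTERNAL,cv2.CHAIN_APPROX_NONE)[0],key=cv2.contourArea)
    w=toplane(c,k.reshape(-1,2),z)
    (cx,cy),(a,b),an=cv2.minAreaRect((w*1000).astype(np.float32))
    if a<b: a,b,an=b,a,an+90
    an=(an+90)%180-90
    return [round(float(v),1) for v in(cx,cy,a,b,an)],k
E
python3 - <<'E'
from h import *
c=capture("top");im=c["color"];hsv=cv2.cvtColor(im,cv2.COLOR_BGR2HSV)
print("cam",-np.array(c["R"]).T@np.array(c["t"]))
for p in[(203,280),(190,250),(175,300),(294,288),(361,295),(377,315),(434,306),(427,306),(416,306),(330,330)]:print(p,hsv[p[1],p[0]])
tile=[]
for(x0,y0,x1,y1)in[(155,215,255,335),(260,240,330,340),(335,275,390,355),(400,265,460,350)]:
    tile.append(cv2.resize(im[y0:y1,x0:x1],None,fx=4,fy=4,interpolation=cv2.INTER_CUBIC))
W=np.zeros((600,800,3),np.uint8)
t=cv2.resize(im[215:335,160:250],None,fx=5,fy=5,interpolation=cv2.INTER_CUBIC);W[:600,:350][:t.shape[0],:]=t[:600,:350]
t=cv2.resize(im[280:350,340:385],None,fx=5,fy=5,interpolation=cv2.INTER_CUBIC);W[:350,350:575]=t
t=cv2.resize(im[268:348,408:453],None,fx=5,fy=5,interpolation=cv2.INTER_CUBIC);W[:400,575:800]=t
cv2.imwrite("pics/z0.png",W)
E
```

```text
cam [ 0.38012079 -0.04591162  1.11824362]
(203, 280) [ 17  64 242]
(190, 250) [ 16  81 157]
(175, 300) [ 11 121 143]
(294, 288) [ 16  82 219]
(361, 295) [ 16  74 199]
(377, 315) [ 90   2 118]
(434, 306) [ 15 110 207]
(427, 306) [ 15 111 195]
(416, 306) [113   9 228]
(330, 330) [110  16  96]
```

View pics/z0.png

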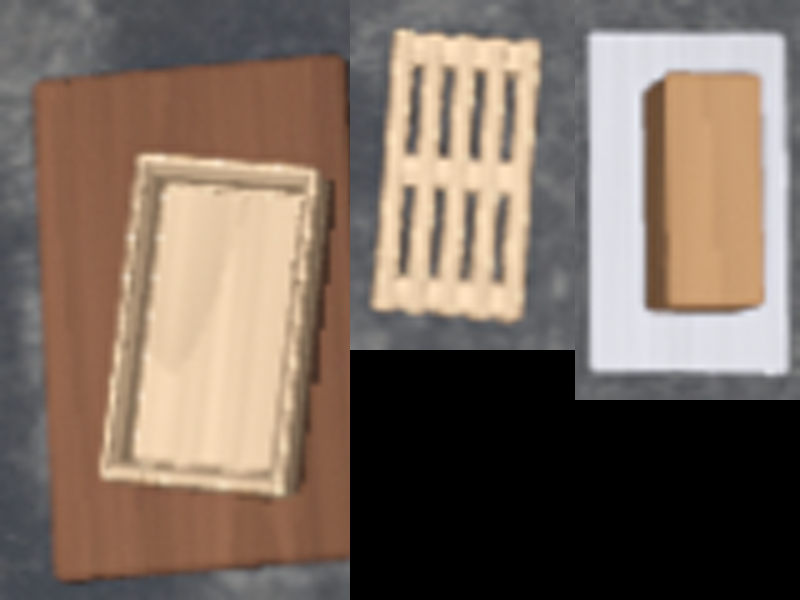

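The enlarged view shows the mould rim corners at crop (137,155), (318,170), (295,490) and (102,475). The stack's slotted board and the pusher's lit top face (crop 665..763, 73..307) stand out clearly from their shaded sides.

```bash
cat > meas.py <<'E'
from h import *
def thr(hsv,lo,hi): return cv2.inRange(hsv,np.array(lo),np.array(hi))
def crops(c):
    return cv2.cvtColor(c["color"],cv2.COLOR_BGR2HSV)
E
python3 - <<'E'
from meas import *
c=capture("top");h=crops(c)
wood=thr(h,(10,40,150),(25,105,255)); allw=thr(h,(10,40,90),(25,105,255))
print("mould lit",rect(c,wood,(170,235,232,320),.042)[0])
print("mould all",rect(c,allw,(170,235,232,320),.042)[0])
print("stack",rect(c,allw,(335,275,390,355),.024)[0])
print("base in mould",rect(c,cv2.erode(thr(h,(10,40,215),(25,105,255)),None),(170,235,232,320),.026)[0])
print("mat",rect(c,thr(h,(8,40,120),(25,150,255)),(262,245,325,335),.005)[0])
print("blocktop",rect(c,thr(h,(8,60,170),(25,150,255)),(405,268,460,350),.056)[0])
print("foot",rect(c,thr(h,(0,0,175),(179,255,255))|thr(h,(8,60,60),(25,180,255)),(405,265,460,350),.006)[0])
print("board",rect(c,thr(h,(5,50,60),(25,180,255)),(155,215,240,340),.012)[0])
E
```

```text
mould lit [533.6, 154.7, 121.2, 68.3, -5.8]
mould all [533.3, 152.6, 121.6, 72.7, -5.7]
stack [466.0, -131.5, 102.9, 54.9, -6.1]
base in mould [534.6, 154.6, 98.2, 45.7, -6.3]
mat [519.4, -9.0, 131.2, 81.7, 5.4]
blocktop [476.3, -261.4, 79.8, 33.8, -1.4]
foot [476.4, -262.4, 125.0, 73.1, -2.7]
board [540.6, 163.3, 190.1, 120.5, 3.8]
```

```bash
cat > go.py <<'E'
import sys,numpy as np
from plant import get_state
x,y,z,w=map(float,sys.argv[1:5])
s=get_state();p=s["tcp_pos"];yaw=s["eef_rot"][2];a=np.radians(w)
d=np.array([x,y,z])/1000-p
tx=d[0]*np.cos(a)+d[1]*np.sin(a);ty=d[0]*np.sin(a)-d[1]*np.cos(a)
print("tool units at final yaw tx ty tz %.4f %.4f %.4f spin %.4f"%(tx/.15,ty/.15,-d[2]/.15,-(w-yaw)/360))
E
python3 -m inch '0 0 0 -0.0213 1;0.2185 0.2368 0.046 0 1;0.2185 0.2368 0.046 0 1;0.2185 0.2368 0.046 0 1;0.2185 0.2368 0.046 0 1;0.2185 0.2368 0.046 0 1;0.2185 0.2368 0.046 0 1;0.2185 0.2368 0.046 0 1'
python3 -m inch '0.2185 0.2368 0.046 0 1;0.2185 0.2368 0.046 0 1;0.2185 0.2368 0.046 0 1;0.2185 0.2368 0.046 0 1;0.2185 0.2368 0.046 0 1;0.2185 0.2368 0.046 0 1;0 0 0 0 1;0 0 0 0 1'
python3 go.py 533.6 154.3 16 -5.7
```

```text
time_s: 1.2
tcp_pos: [0.3602, 0.3853, 0.143]
eef_rot: [-180.0, -0.0, -5.7]
contact_force: [-0.0, -0.3, 0.3]
gripper_width: 0.0875
gripper_force: 0.0
time_s: 2.2
tcp_pos: [0.534, 0.155, 0.1015]
eef_rot: [180.0, 0.0, -5.7]
contact_force: [-0.2, 0.7, -0.4]
gripper_width: 0.0876
gripper_force: 0.0
tool units at final yaw tx ty tz -0.0021 0.0047 0.5701 spin -0.0001
```

```bash

python3 -m inch '-0.002 0.005 0.12 0 1;0 0 0.12 0 1;0 0 0.12 0 1;0 0 0.12 0 1;0 0 0.09 0 1;0 0 0 0 1;0 0 0 0 0.7;0 0 0 0 0.6' 30
python3 -m inch '0 0 0 0 0.5;0 0 0 0 0.5;0 0 0 0 0.5;0 0 -0.05 0 0.5;0 0 -0.05 0 0.5;0 0 0 0 0.5;0 0 0 0 0.5;0 0 0 0 0.5' 30
```

```text
time_s: 3.2
tcp_pos: [0.5342, 0.1548, 0.0169]
eef_rot: [-180.0, -0.1, -5.7]
contact_force: [-0.5, -0.1, 0.6]
gripper_width: 0.0728
gripper_force: 0.0
time_s: 4.2
tcp_pos: [0.5336, 0.1543, 0.031]
eef_rot: [180.0, 0.0, -5.7]
contact_force: [0.2, -0.2, 0.3]
gripper_width: 0.044
gripper_force: 0.0
```

```bash
python3 - <<'E'
from h import *
a=capture("top")["color"];b=capture("scene")["color"]
W=np.zeros((480,800,3),np.uint8)
W[:,:400]=cv2.resize(a[200:344,140:260],(400,480));W[:,400:]=cv2.resize(b[220:412,180:340],(400,480))
cv2.imwrite("pics/a1.png",W)
E
```

```text
(no output)
```

View pics/a1.png

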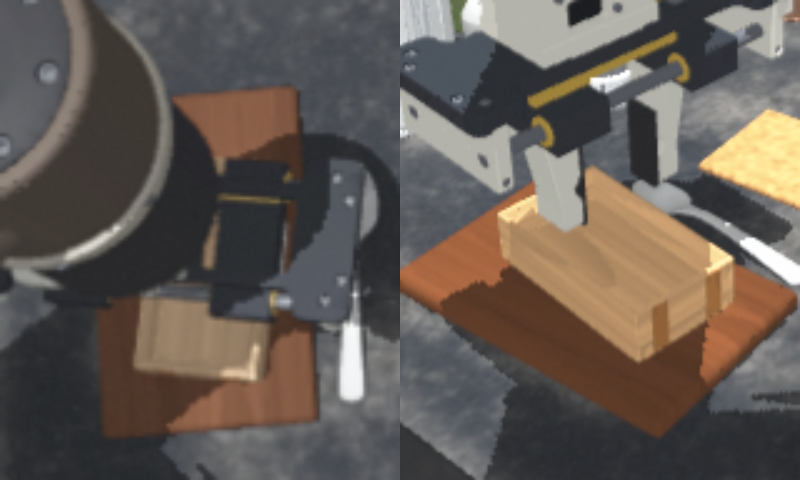

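The crop shows the fingers at half opening with the left one against or over the mould's near wall, and no grip. I raise the gripper without opening it and look again.

```bash

python3 -m inch '0 0 -0.1 0 0.5;0 0 -0.2 0 0.5;0 0 -0.2 0 0.5;0 0 -0.2 0 0.5;-0.2 0 0 0 1;-0.3 0 0 0 1;-0.3 0 0 0 1;0 0 0 0 1'
python3 - <<'E'
from meas import *
c=capture("top");a=c["color"];b=capture("scene")["color"]
W=np.zeros((480,800,3),np.uint8)
W[:,:400]=cv2.resize(a[200:344,140:260],(400,480));W[:,400:]=cv2.resize(b[220:412,180:340],(400,480))
cv2.imwrite("pics/a2.png",W)
E
```

```text
time_s: 5.3
tcp_pos: [0.4124, 0.1663, 0.1376]
eef_rot: [-179.9, -0.1, -5.6]
contact_force: [0.4, 0.2, 0.0]
gripper_width: 0.0779
gripper_force: 0.0
```

View pics/a2.png

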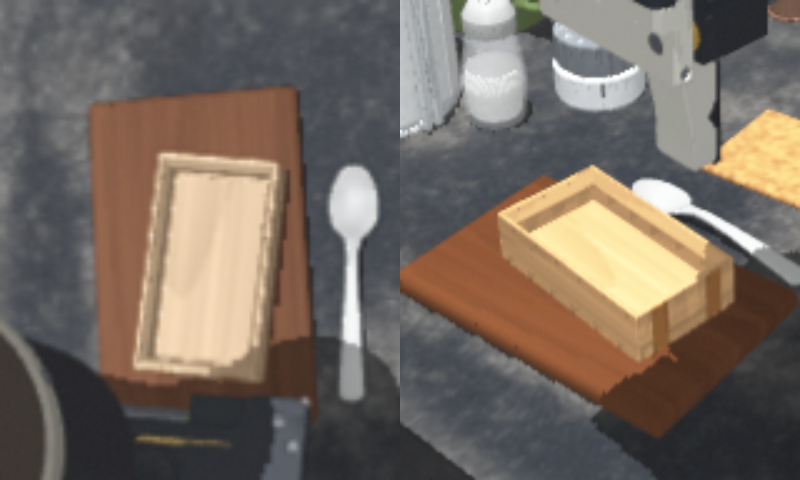

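The mould is undisturbed at its original place, with its interior and base visible. I need to know where the fingertips really were, so I project them into the scene view.

```bash
python3 - <<'E'
from meas import *
c=capture("scene")
f=lambda X:np.round((proj(c,X)-[180,220])*2.5+[400,0],0).tolist()
print("frame top corners", f([[.534+dx,.154+dy-.1*dx,.042] for dx in(-.059,.059) for dy in(-.033,.033)]))
for z in(.012,.022,.031,.042,.05): print(z,"a1 +y finger tip in/out",f([[.5336,.1543+.022,z],[.5336,.1543+.040,z]]),"-y",f([[.5336,.1543-.022,z]]))
s=get_state();print(s["tcp_pos"],s["gripper_width"])
p=s["tcp_pos"];w=s["gripper_width"]/2
print("now +y",f([[p[0],p[1]+w,p[2]],[p[0],p[1]+w+.02,p[2]]]),"-y",f([[p[0],p[1]-w,p[2]]]))
c=capture("top");print("mould",rect(c,thr(crops(c),(10,40,150),(25,105,255)),(170,235,232,320),.042)[0])
E
```

```text
frame top corners [[729.0, 250.0], [641.0, 315.0], [588.0, 158.0], [499.0, 210.0]]
0.012 a1 +y finger tip in/out [[586.0, 295.0], [561.0, 312.0]] -y [[643.0, 255.0]]
0.022 a1 +y finger tip in/out [[584.0, 280.0], [559.0, 298.0]] -y [[643.0, 240.0]]
0.031 a1 +y finger tip in/out [[583.0, 267.0], [558.0, 284.0]] -y [[642.0, 227.0]]
0.042 a1 +y finger tip in/out [[582.0, 250.0], [556.0, 267.0]] -y [[641.0, 211.0]]
0.05 a1 +y finger tip in/out [[581.0, 238.0], [555.0, 255.0]] -y [[641.0, 199.0]]
[0.41507943 0.16686324 0.13716811] 0.08608117480279119
now +y [[707.0, 223.0], [675.0, 246.0]] -y [[831.0, 136.0]]
mould [533.7, 154.7, 121.1, 68.3, -5.9]
```

```bash
python3 - <<'E'
from meas import *
c=capture("scene");b=c["color"]
s=get_state();p=s["tcp_pos"];w=s["gripper_width"]/2;print(p,s["eef_rot"],w*2)
a=np.radians(s["eef_rot"][2]);n=np.array([-np.sin(a),np.cos(a),0]);t=np.array([np.cos(a),np.sin(a),0])
x0,y0=240,160
W=cv2.resize(b[y0:y0+150,x0:x0+200],None,fx=4,fy=4,interpolation=cv2.INTER_CUBIC)
for k,col in((0,(0,0,255)),(.02,(0,255,255)),(.04,(0,255,0))):
    for sg in(1,-1):
        q=(proj(c,[p+sg*w*n+e*t+[0,0,k] for e in(-.0095,.0095)])-[x0,y0])*4+1.5
        print(k,sg,q.round().tolist());cv2.line(W,*[tuple(int(v) for v in r) for r in q],col,1)
cv2.imwrite("pics/a3.png",W)
E
```

```text
[0.41513668 0.16648301 0.13648046] [-1.79989415e+02 -2.31384488e-02 -5.69772753e+00] 0.08733077449282778
0 1 [[265.0, 610.0], [216.0, 578.0]]
0 -1 [[489.0, 478.0], [440.0, 452.0]]
0.02 1 [[264.0, 547.0], [214.0, 516.0]]
0.02 -1 [[492.0, 419.0], [442.0, 393.0]]
0.04 1 [[263.0, 482.0], [213.0, 452.0]]
0.04 -1 [[495.0, 357.0], [445.0, 332.0]]
```

View pics/a3.png

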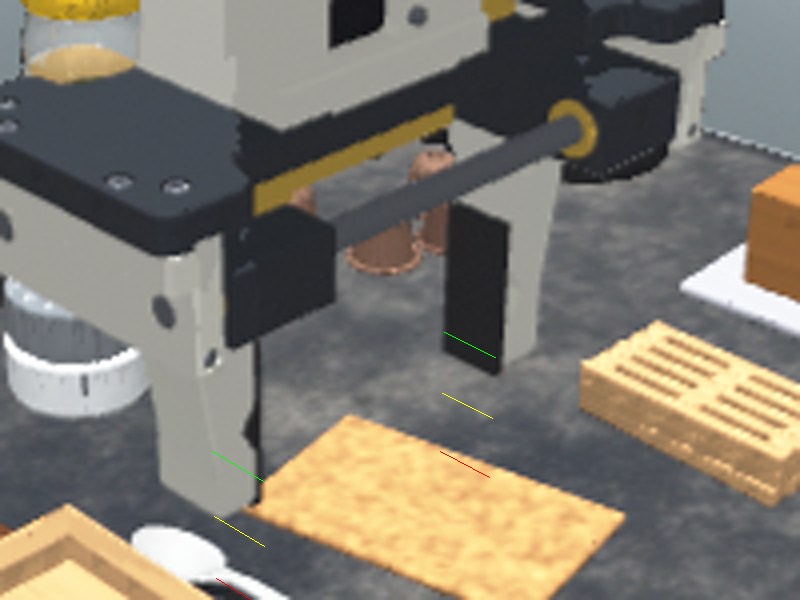

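The picture shows the pad bottoms at about (500,375) and (260,500), so the real tips stand about 34 mm above the reported TCP. I'll allow for that and check it by touch.

```bash

python3 -m inch '0.265 0 0.08 0 1;0.265 0 0.08 0 1;0.265 0 0.08 0 1;0 0 0.19 0 1;0 0 0.19 0 1;0 0 0.19 0 1;0 0 0.19 0 1;0 0 0 0 1'
python3 -m inch '0 0 0.015 0 1;0 0 0.015 0 1;0 0 0.01 0 1;0 0 0.01 0 1;0 0 0 0 1;0 0 0 0 1;0 0 0 0 1;0 0 0 0 1'
python3 go.py 533.7 154.5 -18.5 -5.8
```

```text
time_s: 6.55
tcp_pos: [0.5319, 0.1529, -0.0163]
eef_rot: [179.8, 0.2, -5.7]
contact_force: [0.6, -0.2, 0.4]
gripper_width: 0.0878
gripper_force: 0.0
time_s: 7.55
tcp_pos: [0.533, 0.1545, -0.0213]
eef_rot: [180.0, 0.0, -5.7]
contact_force: [-1.0, 0.2, -0.1]
gripper_width: 0.0879
gripper_force: 0.0
tool units at final yaw tx ty tz 0.0049 -0.0004 -0.0189 spin 0.0004
```

```bash

python3 -m inch '0 0 -0.01 0 0.9;0 0 0 0 0.8;0 0 0 0 0.6;0 0 0 0 0.5;0 0 0 0 0.5;0 0 0 0 0.5;0 0 0 0 0.5;0 0 0 0 0.5' 30
```

```text
time_s: 8.55
tcp_pos: [0.533, 0.1545, -0.0198]
eef_rot: [180.0, 0.0, -5.7]
contact_force: [-0.6, 0.1, 1.6]
gripper_width: 0.066
gripper_force: 30.0
```

```bash

python3 -m inch '0 0 -0.1 0 0.5;0 0 -0.2 0 0.5;0 0 -0.2 0 0.5;0 0 -0.1 -0.01 0.5;-0.0233 0.15 0 0 0.5;-0.0233 0.2324 0 0 0.5;-0.0233 0.2324 0 0 0.5;-0.0233 0.2324 0 0 0.5'
python3 -m inch '-0.0233 0.2324 0 0 0.5;-0.0233 0.2324 0 0 0.5;-0.0233 0.2324 0 0 0.5;-0.0233 0.2324 0 0 0.5;-0.0233 0.2324 0 0 0.5;-0.0233 0.2324 0 0 0.5;-0.0233 0.2324 0 0 0.5;-0.0233 0.2324 0 0 0.5'
python3 -m inch '0 0.08 0 0 0.5;0 0 0 0 0.5;0 0 0 0 0.5;0 0 0 0 0.5;0 0 0 0 0.5;0 0 0 0 0.5;0 0 0 0 0.5;0 0 0 0 0.5'
python3 go.py 475.6 -262 -25.8 -2.1
python3 - <<'E'
from meas import *
c=capture("top");b=capture("scene")["color"];a=c["color"]
W=np.zeros((480,800,3),np.uint8)
W[:,:400]=cv2.resize(a[240:360,380:480],(400,480));W[:,400:]=cv2.resize(b[110:290,360:510],(400,480))
cv2.imwrite("pics/a4.png",W)
E
```

```text
time_s: 9.55
tcp_pos: [0.5132, 0.0262, 0.07]
eef_rot: [180.0, 0.1, -2.1]
contact_force: [-0.2, 0.5, -2.0]
gripper_width: 0.0655
gripper_force: 30.0
time_s: 10.55
tcp_pos: [0.4749, -0.2511, 0.07]
eef_rot: [-180.0, 0.1, -2.1]
contact_force: [-0.2, -0.9, -2.0]
gripper_width: 0.0661
gripper_force: 30.0
time_s: 11.55
tcp_pos: [0.476, -0.2616, 0.0702]
eef_rot: [180.0, 0.0, -2.1]
contact_force: [0.6, -1.2, -1.2]
gripper_width: 0.0657
gripper_force: 30.0
tool units at final yaw tx ty tz -0.0025 0.0026 0.6397 spin 0.0001
```

View pics/a4.png

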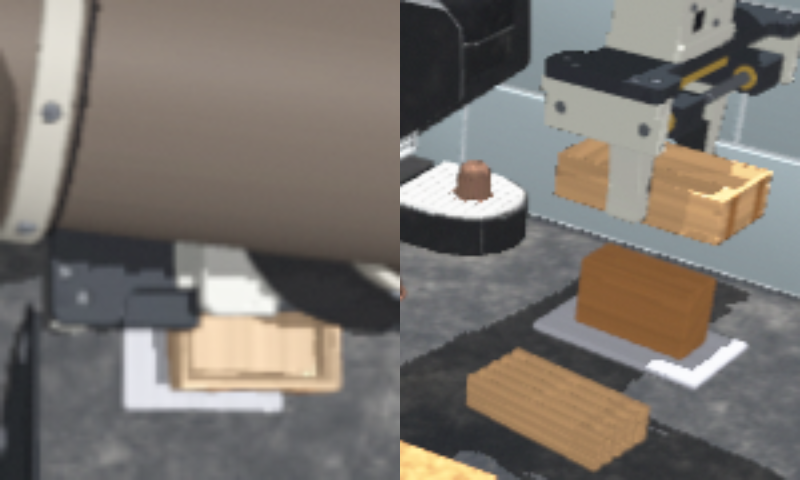

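The mould is held level above the pusher block, and its frame overhangs the block evenly. Next I lower it over the block.

```bash

python3 -m inch '-0.002 0.002 0.13 0 0.5;0 0 0.13 0 0.5;0 0 0.03 0 0.5;0 0 0.03 0 0.5;0 0 0.03 0 0.5;0 0 0 0 0.5;0 0 0 0 0.5;0 0 0 0 0.5'
python3 -m inch '0 0 0.04 0 0.5;0 0 0.04 0 0.5;0 0 0.04 0 0.5;0 0 0.04 0 0.5;0 0 0.04 0 0.5;0 0 0.04 0 0.5;0 0 0 0 0.5;0 0 0 0 0.5'
python3 go.py 475.6 -262 -25.8 -2.1
```

```text
time_s: 12.65
tcp_pos: [0.4759, -0.262, 0.018]
eef_rot: [180.0, -0.0, -2.1]
contact_force: [-0.6, -0.4, -0.8]
gripper_width: 0.0661
gripper_force: 30.0
time_s: 13.65
tcp_pos: [0.4758, -0.262, -0.0183]
eef_rot: [180.0, -0.0, -2.1]
contact_force: [0.3, 0.0, -1.4]
gripper_width: 0.0654
gripper_force: 30.0
tool units at final yaw tx ty tz -0.0013 0.0002 0.0503 spin 0.0001
```

```bash

python3 -m inch '0 0 0.02 0 0.5;0 0 0.015 0 0.5;0 0 0.01 0 0.5;0 0 0.005 0 0.5;0 0 0.005 0 0.5;0 0 0 0 0.5;0 0 0 0 0.5;0 0 0 0 0.5'
```

```text
time_s: 14.65
tcp_pos: [0.4756, -0.2619, -0.0258]
eef_rot: [180.0, -0.0, -2.1]
contact_force: [-2.8, 2.0, 7.0]
gripper_width: 0.066
gripper_force: 30.0
```

```bash

python3 -m inch '0 0 0 0 0.8;0 0 0 0 0.9;0 0 0 0 1;0 0 0 0 1;0 0 0 0 1;0 0 -0.1 0 1;0 0 -0.1 0 1;0 0 -0.1 0 1'
python3 -m inch '0 0 -0.029 0 0.8;0 0 0 0 0.6;0 0 0 0 0.5;0 0 0 0 0.4;0 0 0 0 0.4;0 0 0 0 0.4;0 0 0 0 0.4;0 0 0 0 0.4' 20
```

```text
time_s: 15.65
tcp_pos: [0.4761, -0.262, 0.0201]
eef_rot: [180.0, -0.1, -2.1]
contact_force: [-0.1, -0.6, -0.3]
gripper_width: 0.0872
gripper_force: 0.0
time_s: 16.65
tcp_pos: [0.4757, -0.2619, 0.0227]
eef_rot: [180.0, 0.0, -2.1]
contact_force: [0.7, 0.7, -0.8]
gripper_width: 0.052
gripper_force: 20.0
```

```bash

python3 -m inch '0 0 -0.06 0 0.4;0 0 -0.12 0 0.4;0 0 -0.153 0 0.4;0 0 0 -0.0208 0.4;0.0561 -0.2064 0 0 0.4;0.0561 -0.2064 0 0 0.4;0.0561 -0.2064 0 0 0.4;0.0561 -0.2064 0 0 0.4'
python3 -m inch '0.0561 -0.2064 0 0 0.4;0.0561 -0.2064 0 0 0.4;0.0561 -0.2064 0 0 0.4;0.0561 -0.2064 0 0 0.4;0 0 0.12 0 0.4;0 0 0.12 0 0.4;0 0 0.12 0 0.4;0 0 0.12 0 0.4'
python3 go.py 519.4 -9 -27.3 5.4
```

```text
time_s: 17.65
tcp_pos: [0.4979, -0.1345, 0.0735]
eef_rot: [180.0, -0.1, 5.4]
contact_force: [0.6, 0.1, 0.3]
gripper_width: 0.0516
gripper_force: 20.0
time_s: 18.65
tcp_pos: [0.5197, -0.0088, 0.0009]
eef_rot: [-180.0, -0.1, 5.4]
contact_force: [0.2, 0.1, -0.6]
gripper_width: 0.0516
gripper_force: 20.0
tool units at final yaw tx ty tz -0.0021 0.0009 0.1879 spin 0.0001
```

```bash

python3 -m inch '0 0 0.05 0 0.4;0 0 0.05 0 0.4;0 0 0.04 0 0.4;0 0 0.02 0 0.4;0 0 0.01 0 0.4;0 0 0.01 0 0.4;0 0 0.005 0 0.4;0 0 0 0 0.4'
python3 go.py 519.4 -9 -28.3 5.4
```

```text
time_s: 19.65
tcp_pos: [0.5193, -0.009, -0.027]
eef_rot: [-180.0, -0.0, 5.4]
contact_force: [0.6, 0.2, 0.1]
gripper_width: 0.0516
gripper_force: 20.0
tool units at final yaw tx ty tz 0.0005 0.0002 0.0087 spin 0.0000
```

```bash

python3 -m inch '0 0 0.008 0 0.4;0 0 0.002 0 0.4;0 0 0 0 0.4;0 0 0 0 0.65;0 0 0 0 0.75;0 0 0 0 0.8;0 0 0 0 0.8;0 0 0 0 0.8'
python3 -m inch '0 0 -0.1 0 0.8;0 0 -0.2 0 0.8;0 0 -0.2 0 0.8;-0.2 0 -0.2 0 1;-0.3 0 0 0 1;-0.3 0 0 0 1;0 0 0 0 1;0 0 0 0 1'
python3 - <<'E'
from meas import *
c=capture("top");b=capture("scene")["color"];h=crops(c);a=c["color"]
allw=thr(h,(10,40,90),(25,105,255))
print("stack",rect(c,allw,(335,275,390,355),.024)[0])
print("mould on pusher lit",rect(c,thr(h,(10,40,150),(25,160,255)),(405,265,460,350),.036)[0])
print("blocktop",rect(c,cv2.morphologyEx(thr(h,(8,90,170),(25,150,255)),cv2.MORPH_OPEN,np.ones((3,3))),(405,268,460,350),.056)[0])
print("base on mat", rect(c,thr(h,(10,40,225),(25,75,255)),(262,245,325,335),.013)[0])
W=np.zeros((480,800,3),np.uint8)
W[:,:500]=cv2.resize(a[240:360,255:455],(500,300))[:,:].repeat(1,0) if 0 else cv2.copyMakeBorder(cv2.resize(a[240:360,255:455],(500,300)),0,180,0,0,cv2.BORDER_CONSTANT)
W[:,500:]=cv2.resize(b[180:324,390:480],(300,480)); cv2.imwrite("pics/a5.png",W)
E
```

```text
time_s: 20.65
tcp_pos: [0.5193, -0.009, -0.0285]
eef_rot: [-180.0, -0.0, 5.4]
contact_force: [0.4, 0.2, 0.2]
gripper_width: 0.0702
gripper_force: 0.0
time_s: 21.65
tcp_pos: [0.4007, -0.02, 0.0777]
eef_rot: [-180.0, -0.1, 5.5]
contact_force: [1.0, 0.3, 0.5]
gripper_width: 0.0873
gripper_force: 0.0
stack [466.0, -131.5, 102.9, 54.7, -6.0]
mould on pusher lit [476.0, -261.5, 120.5, 68.7, -3.1]
blocktop [476.9, -261.8, 81.6, 34.2, -2.9]
base on mat [537.1, -7.0, 65.9, 52.2, 5.3]
```

View pics/a5.png

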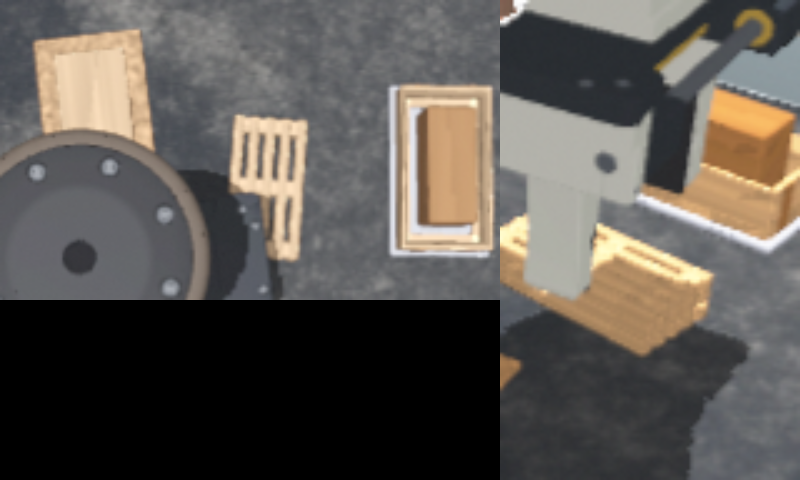

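The base lies on the mat (crop (95,90)), the frame sits square on the pusher foot with the block inside it (crop (445,168)), and the stack is intact. Next is the top slotted board.

```bash
python3 go.py 466.5 -132.5 -16.5 -6.0
```

```text
tool units at final yaw tx ty tz 0.5136 0.6999 0.6237 spin 0.0317
```

```bash

python3 -m inch '0 0 0 0.016 1;0 0 0 0.0157 1;0.1027 0.14 0 0 1;0.1027 0.14 0 0 1;0.1027 0.14 0 0 1;0.1027 0.14 0 0 1;0.1027 0.14 0 0 1;0 0 0.1 0 1'
python3 -m inch '0 0 0.15 0 1;0 0 0.15 0 1;0 0 0.1 0 1;0 0 0.06 0 1;0 0 0.03 0 1;0 0 0.01 0 1;0 0 0 0 1;0 0 0 0 1'
python3 go.py 466.5 -132.5 -16.5 -6.0
```

```text
time_s: 22.75
tcp_pos: [0.4678, -0.1342, 0.0615]
eef_rot: [180.0, -0.1, -6.1]
contact_force: [0.2, 0.9, 0.1]
gripper_width: 0.0877
gripper_force: 0.0
time_s: 23.75
tcp_pos: [0.4658, -0.1328, -0.0131]
eef_rot: [-180.0, -0.1, -6.0]
contact_force: [0.5, 0.5, -0.6]
gripper_width: 0.0875
gripper_force: 0.0
tool units at final yaw tx ty tz 0.0043 -0.0022 0.0227 spin 0.0000
```

```bash

python3 -m inch '0.004 -0.002 0.015 0 1;0 0 0.008 0 0.9;0 0 0 0 0.8;0 0 0 0 0.7;0 0 0 0 0.5;0 0 0 0 0.4;0 0 0 0 0.4;0 0 0 0 0.4' 20
```

```text
time_s: 24.75
tcp_pos: [0.4661, -0.1326, -0.017]
eef_rot: [-180.0, -0.0, -6.0]
contact_force: [0.0, -0.3, 0.3]
gripper_width: 0.0516
gripper_force: 20.0
```

```bash

python3 -m inch '0 0 -0.033 0 0.4;0 0 -0.08 0 0.4;0 0 -0.2 0 0.4;0 0 -0.2 -0.0108 0.4;0.0244 0.215 0 0 0.4;0.0244 0.215 0 0 0.4;0.0244 0.215 0 0 0.4;0.0244 0.215 0 0 0.4'
python3 -m inch '0 0 0 0 0.4;0 0 0 0 0.4;0 0 0.06 0 0.4;0 0 0.06 0 0.4;0 0 0.04 0 0.4;0 0 0.02 0 0.4;0 0 0 0 0.4;0 0 0 0 0.4'
python3 go.py 476 -261.9 23.2 -2.1
python3 - <<'E'
from meas import *
c=capture("top");b=capture("scene")["color"];a=c["color"]
W=np.zeros((480,800,3),np.uint8)
W[:,:400]=cv2.resize(a[240:360,340:460],(400,480));W[:,400:]=cv2.resize(b[160:300,380:497],(400,480))
cv2.imwrite("pics/a6.png",W)
E
```

```text
time_s: 25.75
tcp_pos: [0.4762, -0.2631, 0.061]
eef_rot: [180.0, -0.1, -2.1]
contact_force: [1.1, -0.4, -0.6]
gripper_width: 0.0519
gripper_force: 20.0
time_s: 26.75
tcp_pos: [0.4762, -0.2621, 0.0331]
eef_rot: [180.0, -0.0, -2.1]
contact_force: [-0.1, -0.6, -0.6]
gripper_width: 0.0516
gripper_force: 20.0
tool units at final yaw tx ty tz -0.0012 -0.0011 0.0662 spin -0.0000
```

View pics/a6.png

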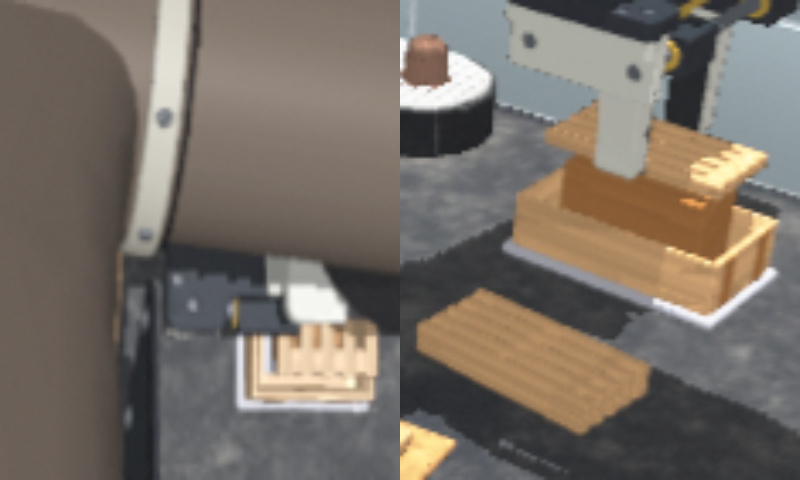

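One slotted board is held level above the block and the other two remain in the stack. Next I lower it onto the block.

```bash

python3 -m inch '0 0 0.03 0 0.4;0 0 0.02 0 0.4;0 0 0.01 0 0.4;0 0 0.005 0 0.4;0 0 0.003 0 0.4;0 0 0 0 0.4;0 0 0 0 0.4;0 0 0 0 0.4'
```

```text
time_s: 27.85
tcp_pos: [0.4759, -0.262, 0.023]
eef_rot: [180.0, -0.0, -2.1]
contact_force: [-3.0, 1.4, 5.3]
gripper_width: 0.0518
gripper_force: 20.0
```

```bash

python3 -m inch '0 0 -0.003 0 0.65;0 0 0 0 0.75;0 0 0 0 0.9;0 0 0 0 1;0 0 0 0 1;0 0 0.06 0 1;0 0 0.1 0 1;0 0 0.1 0 1'
python3 -m inch '0 0 0.05 0 1;0 0 0.01 0 1;0 0 0 0 1;0 0 0 0 0.8;0 0 0 0 0.6;0 0 0 0 0.5;0 0 0 0 0.5;0 0 0 0 0.5' 30
```

```text
time_s: 28.85
tcp_pos: [0.4755, -0.2619, -0.0172]
eef_rot: [-180.0, 0.0, -2.1]
contact_force: [-0.2, -0.1, -0.6]
gripper_width: 0.0875
gripper_force: 0.0
time_s: 29.85
tcp_pos: [0.4762, -0.2621, -0.0245]
eef_rot: [180.0, -0.0, -2.1]
contact_force: [-0.8, 1.2, 4.6]
gripper_width: 0.0659
gripper_force: 30.0
```

```bash

python3 -m inch '0 0 -0.03 0 0.5;0 0 -0.04 0 0.5;0 0 -0.04 0 0.5;0 0 -0.04 0 0.5;0 0 -0.04 0 0.5;0 0 -0.04 0 0.5;0 0 -0.04 0 0.5;0 0 -0.04 0 0.5'
python3 -m inch '0 0 -0.04 0 0.5;0 0 -0.04 0 0.5;0 0 -0.04 0 0.5;0 0 -0.05 0 0.5;0 0 -0.1 0 0.5;0 0 -0.1 0 0.5;0 0 0 0 0.5;0 0 0 0 0.5'
```

```text
time_s: 30.85
tcp_pos: [0.4759, -0.262, 0.0221]
eef_rot: [-180.0, 0.0, -2.1]
contact_force: [0.2, 0.3, -1.5]
gripper_width: 0.0656
gripper_force: 30.0
time_s: 31.85
tcp_pos: [0.4758, -0.2619, 0.0772]
eef_rot: [-180.0, -0.0, -2.1]
contact_force: [-0.4, 1.0, -1.6]
gripper_width: 0.0659
gripper_force: 30.0
```

```bash

python3 -m inch '0 0 0 0.01 0.5;0.008 -0.1077 0 0 0.5;0.008 -0.2154 0 0 0.5;0.008 -0.2154 0 0 0.5;0.008 -0.2154 0 0 0.5;0.008 -0.2154 0 0 0.5;0.008 -0.2154 0 0 0.5;0.008 -0.2154 0 0 0.5'
python3 -m inch '0.008 -0.2154 0 0 0.5;0.008 -0.2154 0 0 0.5;0.008 -0.2154 0 0 0.5;0.008 -0.2154 0 0 0.5;0.008 -0.2154 0 0 0.5;0.008 -0.2154 0 0 0.5;0.008 -0.1077 0 0 0.5;0 0 0 0 0.5'
python3 -m inch '0 0 0.05 0 0.5;0 0 0.12 0 0.5;0 0 0.12 0 0.5;0 0 0.12 0 0.5;0 0 0.1 0 0.5;0 0 0.05 0 0.5;0 0 0 0 0.5;0 0 0 0 0.5'
python3 go.py 533 154.5 -18.5 -5.7
```

```text
time_s: 32.85
tcp_pos: [0.5049, -0.0521, 0.0769]
eef_rot: [180.0, 0.0, -5.6]
contact_force: [-0.3, -1.3, -2.7]
gripper_width: 0.0658
gripper_force: 30.0
time_s: 33.85
tcp_pos: [0.5341, 0.1554, 0.0768]
eef_rot: [180.0, 0.0, -5.6]
contact_force: [0.5, -0.1, -1.5]
gripper_width: 0.0658
gripper_force: 30.0
time_s: 34.85
tcp_pos: [0.5349, 0.1545, -0.0063]
eef_rot: [-180.0, -0.0, -5.7]
contact_force: [-0.8, -0.2, -1.5]
gripper_width: 0.066
gripper_force: 30.0
tool units at final yaw tx ty tz -0.0125 0.0009 0.0815 spin -0.0000
```

```bash

python3 -m inch '-0.01 0 0.02 0 0.5;0 0 0.02 0 0.5;0 0 0.02 0 0.5;0 0 0.01 0 0.5;0 0 0.006 0 0.5;0 0 0.004 0 0.5;0 0 0.004 0 0.5;0 0 0 0 0.5'
```

```text
time_s: 35.85
tcp_pos: [0.533, 0.1544, -0.0185]
eef_rot: [-180.0, -0.0, -5.7]
contact_force: [-4.9, -0.7, 8.4]
gripper_width: 0.0656
gripper_force: 30.0
```

Contact at 8 N. Release, retreat and check.

```bash

python3 -m inch '0 0 0 0 0.8;0 0 0 0 0.9;0 0 0 0 1;0 0 0 0 1;0 0 -0.05 0 1;0 0 -0.15 0 1;0 0 -0.2 0 1;0 0 -0.2 0 1'
python3 -m inch '0 0 -0.2 0 1;0 0 -0.2 0 1;-0.1 -0.2 0 0 1;-0.1 -0.3 0 0 1;-0.1 -0.3 0 0 1;-0.1 -0.3 0 0 1;0 -0.3 0 0 1;0 0 0 0 1'
python3 - <<'E'
from meas import *
c=capture("top");b=capture("scene")["color"];a=c["color"];h=crops(c)
print("mould",rect(c,thr(h,(10,40,150),(25,105,255)),(170,235,232,320),.042)[0])
print("stack",rect(c,thr(h,(10,40,90),(25,105,255)),(335,275,390,355),.016)[0])
k=cv2.resize(a[215:355,155:395],(480,280))
W=np.zeros((600,800,3),np.uint8);W[:280,:480]=k
W[280:600,:480]=cv2.resize(b[180:400,170:500],(480,320))
W[:,480:]=cv2.resize(a[235:325,170:218],(320,600),interpolation=cv2.INTER_CUBIC);cv2.imwrite("pics/a7.png",W)
E
```

```text
time_s: 36.85
tcp_pos: [0.533, 0.1544, 0.072]
eef_rot: [180.0, -0.0, -5.7]
contact_force: [0.1, -0.3, 0.6]
gripper_width: 0.0877
gripper_force: 0.0
time_s: 37.85
tcp_pos: [0.494, 0.3722, 0.1306]
eef_rot: [-180.0, -0.0, -5.6]
contact_force: [-0.5, -0.4, -0.3]
gripper_width: 0.0878
gripper_force: 0.0
mould [533.1, 154.6, 121.1, 68.2, -5.7]
stack [466.7, -132.6, 103.5, 55.3, -6.8]
```

View pics/a7.png

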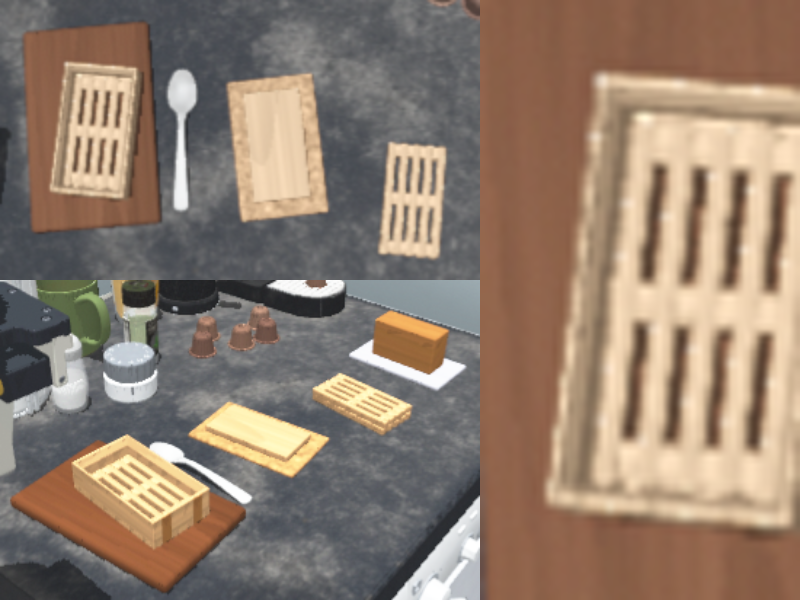

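The mould stands on the dark board with the slotted board in it (top crop (95,130)). The plain base is on the mat and two boards remain in the stack. I check the seating height by triangulating the slots across the two views.

```bash
python3 - <<'E'
from meas import *
P=[]
T=capture("top");S=capture("scene")
def blobs(c,corn):
    g=cv2.cvtColor(c["color"],cv2.COLOR_BGR2GRAY); m=np.zeros_like(g)
    cv2.fillConvexPoly(m,proj(c,corn).astype(np.int32),255)
    g4=cv2.resize(g,None,fx=4,fy=4,interpolation=cv2.INTER_CUBIC); m4=cv2.resize(m,None,fx=4,fy=4)
    t=np.percentile(g4[m4>0],50)*.72
    n,l,st,ce=cv2.connectedComponentsWithStats(((g4<t)&(m4>0)).astype(np.uint8))
    return [((ce[i]-1.5)/4) for i in range(1,n) if st[i,4]>60]
a=np.radians(-5.7);t=np.array([np.cos(a),np.sin(a),0]);n=np.array([-t[1],t[0],0])
q=np.array([.5335,.1545,.024])
corn=[q+sx*.045*t+sy*.021*n for sx,sy in((1,1),(1,-1),(-1,-1),(-1,1))]
A,B=blobs(T,corn),blobs(S,corn);print(len(A),len(B))
for u in A:
    C1,d1=rays(T,[u]);d1=d1[0]/np.linalg.norm(d1[0]);best=None
    for v in B:
        C2,d2=rays(S,[v]);d2=d2[0]/np.linalg.norm(d2[0])
        k=np.linalg.lstsq(np.c_[d1,-d2],C2-C1,rcond=None)[0]
        x1=C1+k[0]*d1;x2=C2+k[1]*d2;e=np.linalg.norm(x1-x2)
        if (best is None or e<best[0]) and abs(x1[2]-.025)<.03: best=(e,(x1+x2)/2)
    if best: print(round(best[0]*1000,1),((best[1]-q)*1000@np.c_[t,n]).round(1),(best[1][2]*1000).round(1))
E
```

```text
8 8
0.1 [21.7 17. ] 23.4
0.8 [21.8  5.4] 22.9
0.6 [21.8 -6. ] 23.1
1.3 [ 21.7 -17.5] 22.7
0.8 [-22.5  16.8] 23.0
0.6 [-22.5   5.4] 23.1
0.6 [-22.5  -5.9] 23.2
0.7 [-22.6 -17.4] 23.1
```

```bash
python3 -c "
from plant import *
print(close_job())"
```

```text
the job is handed in; nothing more can be done
None
```

The job is handed in: the mould stands flat on the chopping board with the top slotted board seated on its ledge (the slots triangulate to 22.7–23.4 mm, so it lies level), the plain base lies flat on the cork mat, and the other two slotted boards are still stacked in place; it took about 38 s of the 67 s allowed.

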